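# Lay the crispbread carton down on the tray

### The job

The breakfast tray is about to be carried off, and the tall carton on it must lie down. First push the jam jar, keeping it upright, off the cork panel onto the tray's bare wood on the robot's side; then push the standing carton over towards the middle of the tray, so that it ends lying on its broad face with all of it on the cork panel. Only push, lift nothing, and leave everything else where it stands.

Things in the scene. Friction and masses are not known exactly. Their poses are not given: they have to be found in the camera images.
- tray: Dark wooden serving tray, fixed: 332 mm along its x, 460 mm along its y, turned up to 15 degrees. Origin at the centre of its underside; x points across it away from the robot, y along its length to the robot's left, z up. Upper surface 8 mm above the table; a rim 6 mm thick runs round it, 10 mm above that surface.
- cork_mid (a point): Middle of the cork panel, at the tray's upper surface, axes as the tray's. The panel is inlaid flush, 170 mm along x by 250 mm along y, in the middle of the tray; between it and the rim are strips of bare wood 75 mm wide on the robot's side (-x) and on the far side (+x).
- carton: Standing crispbread carton, pale paper with brown bands, tallest thing on the tray: 100 mm wide (its x), 45 thick (y), 140 tall (z), about 0.18 kg. Origin: centre of its underside, 118 to 130 mm from the tray's middle at the left or right end of the cork. Broad faces look to the tray's two ends, skew up to 7 degrees. Pushed near the top of its outer face it tips over its inner bottom edge.
- carton_mid (a point): Centre of the carton, 70 mm above its underside; axes as the carton's.
- carton_top (a point): Centre of the carton's top face, 140 mm above its underside; axes as the carton's.
- jar: Small round jam jar of amber glass with a paper label and a steel lid: 56 mm in diameter, 63 mm tall, about 0.22 kg. Origin at the centre of its underside, z up. It stands near the middle of the cork panel.
- shaker: Steel salt shaker, 38 mm in diameter, 80 mm tall, standing at the end of the cork panel opposite to the carton. Origin at the centre of its underside. Leave it alone.
- eggcup: Wooden egg cup, 44 mm in diameter, 47 mm tall, on the strip of wood on the far side of the tray. Origin at the centre of its underside. Leave it alone.
- spoon: Steel spoon 140 mm long, lying along the tray's length on the strip of wood on the far side. Leave it alone.
- mug: Blue mug, 80 mm in diameter, 90 mm tall, on the table to the left of the tray. Leave it alone.
- milk: Glass bottle, 70 mm in diameter, 200 mm tall, on the table to the left of the tray. Leave it alone.
- bowl: White cereal bowl, 130 mm in diameter, 55 mm tall, on the table to the right of the tray. Leave it alone.
Mind the look-alikes: they are no part of the job. Leave any black or red look-alike of the carton alone.

How it is judged:
By the outcome, as a careful person would: the job done as asked, in the order asked, and still so for the second after the job is handed in, with the robot touching nothing.
It also fails if it takes over 51 s, if anything falls off the work surface, if the arm or the gripper's body presses on something with over 40 N, if the wrist force passes 120 N, or if a joint passes its speed limit or range.

### The arm

A 6-joint arm with a two-finger parallel gripper is mounted at the origin on the work surface. World frame = base frame: x ahead of the robot, y to its left, z up, the work surface at z = 0. Lengths are in m, angles in rad, forces in N, time in s.
With the tool pointing down it reaches from about 0.275 to 0.85 m from the base axis. Payload 19 kg.
Tool frame: the origin (TCP) lies where the fingers leave the gripper's body, on its centre line; the fingertips stand 73 mm ahead of it and the grasp point (between the pads) lies 54 mm ahead of it (grip_depth is the distance from the TCP to the grasp point, in m); z points along the fingers, y is the line along which they close (so a half turn about z gives the same grasp; the last joint's range is limited). The gripper opens to 85 mm and grips with 20 to 120 N. Pads are 22 mm wide; open, the fingers measure 114 mm over their backs; the gripper's body (76 mm by 85 mm) begins 54 mm behind the grasp point. The pads swing forward as they close: fully open they stand 13 mm farther back than shut.
Start: joints at [1.199, 0.15, 1.437, -0, 1.554, -0.134], TCP at [0.135, 0.559, 0.304] pointing down, gripper open.
Joint ranges: [-2.8, 2.8], [-0.68, 2.1], [0.12, 2.68], [-1.39, 4.53], [0.16, 2.79], [-2.81, 2.81]. Speed limits (rad/s): [1.89, 1.89, 2.22, 3.01, 3.01, 3.01].

### API

Orientations are given as a unit quaternion [x, y, z, w].
In Python, from rig import get_obs, read_camera, camera_model, close_job, grip_depth gives the robot as it stands.
- The arm moves only by the shell command python3 -m pendant 'ROWS'. ROWS is JSON, a list of rows, each an object with "hand": the gripper command: -1 is fully open, 1 is shut, values between are in proportion; "dp": the shift along the tool's x, y, z in mm, a list of three; "rot": the turn, a rotation vector about the tool's x, y, z in degrees, a list of three. In form: [{"hand": hand, "dp": [x, y, z], "rot": [wx, wy, wz]}, ...]. A call has 1 to 20 rows; each row is the pose to reach, as a shift and turn from the pose commanded when the call began, along the tool's axes at that moment; what a row does not reach only later rows make up. A row lasts 1/8 s, in which the tool goes at most 62.5 mm and 10.7 degrees, less where a joint would pass 70% of its speed; a pose out of reach is approached as far as the arm can. A call with a gripper value outside its range is refused whole. The fingers move at their own pace and stop on an object; the grip force is fixed at half the most. Time passes only in rows, so rows that repeat a pose let the fingers close. It gives the time, the measured TCP pose, the force, the opening and the grip force at its end, in the units of the state.
- get_obs(): the state, without advancing time (a new reading comes with each control period).
- read_camera(name): name is "side" or "top" or "wrist"; returns the picture (384x512x3 uint8, red, green, blue); there is no depth.
- camera_model(name): a dict with "fov_y" (degrees; the focal length in pixels is half the picture's height over the tangent of half this angle, whatever the lens; pixels are square), "cx", "cy" (the principal point, pixels), "xyz" and "attitude" of the camera in the world. Camera axes: x right, y down, z forward; pixel columns grow to the right and rows downward; lengths in m; the calibration is good to about 2 mm. The wrist camera is an equidistant fisheye: a pixel r from the principal point sees the ray r / f radians off the axis. A picture is of the moment at which its call begins: read the wrist's pose just before it. camera_model takes no time and is no camera call; for the wrist camera it gives the pose at the moment of the call.
- close_job(): hands the job in; it is judged then, once.
The state is a dict: "t": time; "q": joint angles; "qvel": joint speeds; "joint_efforts": joint torques, N m; "tool_pos": TCP position; "eef_rot": TCP orientation; "contact_force": force on the tool from outside, world axes, zero at the start; "torque": the same for the moment, N m; "grip_width": opening from 0.0 (shut) to 1.0 (fully open); "finger_force": force on a finger pad.
Only numpy, scipy, OpenCV 4.12 (cv2) and the standard library are available. Lean on these libraries where they do the work, as an engineer would, in place of code of your own. Each camera call takes 0.05 s, during which the arm holds its last target. There are 200 camera calls.

## Working session

There is one attempt and no reset: what is moved stays moved. The work goes in short steps, Python scripts to look and compute and a shell command to move; the robot and the scene stay as the last step left them, time stands still between calls to the robot, and variables do not carry over. Pictures are saved under pics/ and viewed, at most 10 in all, crops included, and the job is handed in when it is done.

```bash
mkdir -p pics; ls; cat > h.py <<'E'
import numpy as np,cv2
from rig import *
from scipy.spatial.transform import Rotation as R
def ray(m,u,v):
    f=192/np.tan(np.radians(m['fov_y'])/2)
    d=np.array([(u-m['cx'])/f,(v-m['cy'])/f,1.]);a=np.array(m['attitude'])
    Q=R.from_quat(a).as_matrix() if a.size==4 else a
    return np.array(m['xyz']),Q@d
def atz(m,u,v,z):
    o,d=ray(m,u,v);return o+d*(z-o[2])/d[2]
def proj(m,P):
    f=192/np.tan(np.radians(m['fov_y'])/2);a=np.array(m['attitude'])
    Q=R.from_quat(a).as_matrix() if a.size==4 else a
    c=Q.T@(np.array(P)-np.array(m['xyz']));return m['cx']+f*c[0]/c[2],m['cy']+f*c[1]/c[2]
def snap(n,fn,crop=None):
    im=read_camera(n)
    cv2.imwrite('raw_'+fn+'.png',im[:,:,::-1])
    if crop: x0,y0,x1,y1=crop; im=im[y0:y1,x0:x1]
    k=min(800/im.shape[1],600/im.shape[0])
    cv2.imwrite('pics/'+fn+'.png',cv2.resize(im[:,:,::-1],None,fx=k,fy=k,interpolation=2))
E
python3 - <<'E'
from h import *
o=get_obs();print(o['t'],o['tool_pos'],o['eef_rot'],grip_depth)
for n in('top','side'):snap(n,n+'0');print(n,camera_model(n))
E
```

```text
pics
0.0 [0.13541949 0.55867679 0.30330664] [ 1.18646158e-01  9.92936431e-01 -5.58121971e-04 -1.50212232e-04] 0.0539
top {'fov_y': 45.10498087421466, 'cx': 254.08862154560123, 'cy': 188.76345034865608, 'xyz': array([0.3867999 , 0.07202923, 1.94000212]), 'attitude': array([-0.70475363,  0.70900915, -0.01312648,  0.02135508])}
side {'fov_y': 46.39550021652502, 'cx': 252.8624998081193, 'cy': 195.83863269581275, 'xyz': array([-0.37671235, -0.78278007,  0.77030587]), 'attitude': array([ 0.79199095, -0.32656228,  0.19420401, -0.47790399])}
```

View pics/top0.png

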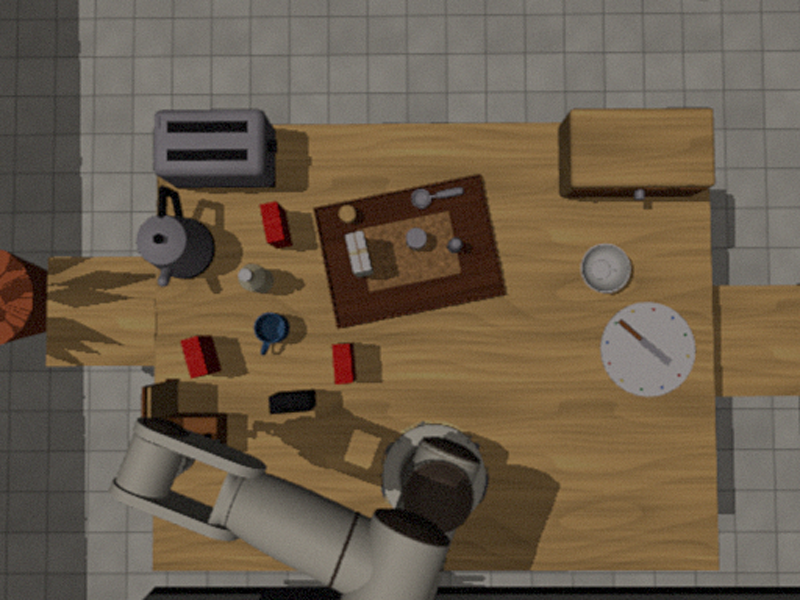

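View pics/side0.png

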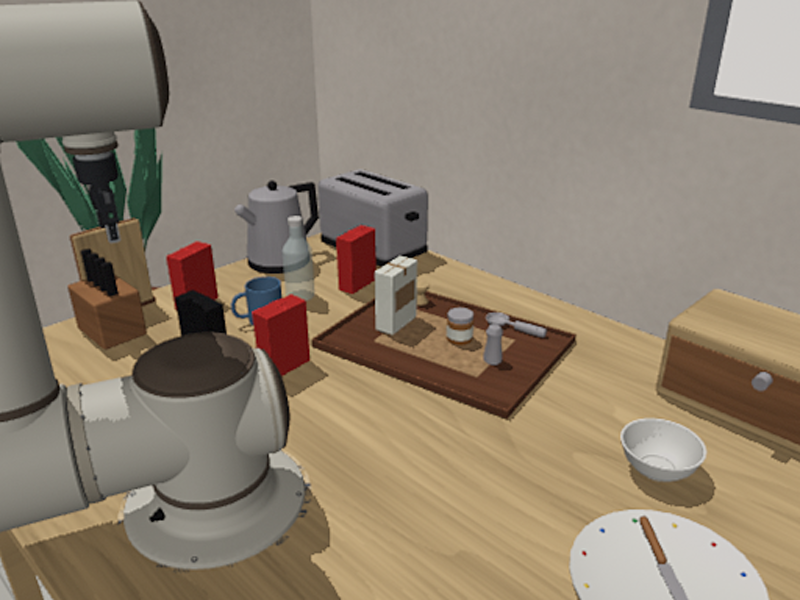

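Top view: the tray's corners are near (315,208), (481,176), (505,294) and (338,327). The carton's top is at (358,254), the jar at (416,238) and the shaker at (456,244). An enlarged crop comes next.

```bash
python3 - <<'E'
from h import *
im=cv2.imread('raw_top0.png')[105:215,195:330]
cv2.imwrite('pics/c1.png',cv2.resize(im,None,fx=5,fy=5,interpolation=2))
m=camera_model('top');s=512/800
# tray outer corners at z=.018
P=[atz(m,u*s,v*s,.018)[:2] for u,v in((315,208),(481,176),(505,294),(338,327))]
print(np.round(P,4),np.mean(P,0))
E
```

```text
[[ 0.7156  0.3129]
 [ 0.7986 -0.1329]
 [ 0.4814 -0.1931]
 [ 0.3963  0.2517]] [0.59797668 0.05962576]
```

View pics/c1.png

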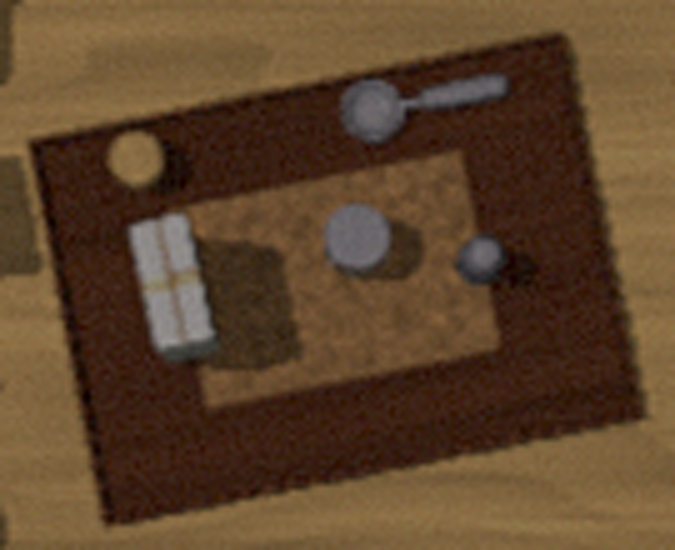

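The crop shows the tray's corners at (32,142), (565,36), (642,415) and (108,523). The carton's top corners are (130,225), (186,213), (214,343) and (158,353). The jar lid is at (357,237), the shaker at (481,258) and the egg cup at (136,158).

```bash
python3 - <<'E'
from h import *
m=camera_model('top')
g=lambda L,z:np.array([atz(m,195+(u+.5)/5-.5,105+(v+.5)/5-.5,z)[:2] for u,v in L])
T=g([(32,142),(565,36),(642,415),(108,523)],.018);c=T.mean(0)
yv=(T[0]+T[3]-T[1]-T[2]);xv=(T[0]+T[1]-T[2]-T[3])
a1=np.arctan2(-yv[0],yv[1]);a2=np.arctan2(xv[1],xv[0]);th=(a1*.6+a2*.4)
print('tray',c,np.degrees([a1,a2]),np.linalg.norm(yv)/2,np.linalg.norm(xv)/2)
M=np.array([[np.cos(th),-np.sin(th)],[np.sin(th),np.cos(th)]])
cork=g([(192,205),(462,152),(498,350),(207,409)],.008);print('cork corners tray',((cork-c)@M).round(4).tolist())
C=g([(130,225),(186,213),(214,343),(158,353)],.148)
x=(C[0]+C[1]-C[2]-C[3]);print('carton top',C.mean(0),(C.mean(0)-c)@M,'ang',np.degrees(np.arctan2(x[1],x[0])),((C-c)@M).round(4).tolist())
for n,p,z in(('jar',(357,237),.071),('shaker',(481,258),.088),('egg',(136,158),.055),('spoonbowl',(374,111),.015)):
    q=g([p],z)[0];print(n,q,(q-c)@M)
E
```

```text
tray [0.59966607 0.06082107] [10.98584563 10.95856396] 0.45422518796452555 0.3249331347395073
cork corners tray [[0.0857, 0.1067], [0.0848, -0.1247], [-0.0848, -0.1209], [-0.0854, 0.1277]]
carton top [0.58210596 0.18975801] [0.007308   0.12992184] ang 12.01891414102073 [[0.0587, 0.1532], [0.0593, 0.1085], [-0.0448, 0.1069], [-0.0439, 0.1511]]
jar [0.62730098 0.04427897] [ 0.0239802  -0.02150068]
shaker [ 0.60741746 -0.05504195] [-0.01444833 -0.11521966]
egg [0.69591851 0.22513258] [0.12577358 0.14298186]
spoonbowl [0.74064543 0.02844678] [ 0.13223752 -0.05862177]
```

```bash
cat >> h.py <<'E'
C0=np.array([.5997,.0608]);TH=np.radians(10.97);M=np.array([[np.cos(TH),-np.sin(TH)],[np.sin(TH),np.cos(TH)]])
def go(tx,ty,z,yaw=10.97):
    "tool shift (mm) and turn to TCP at tray (tx,ty), world z, tool y at yaw from world y"
    o=get_obs();Q=R.from_quat(o['eef_rot']);w=np.r_[C0+M@[tx,ty],z]
    a=np.radians(yaw);y=np.array([-np.sin(a),np.cos(a),0]);zz=np.array([0,0,-1.]);x=np.cross(y,zz)
    T=R.from_matrix(np.c_[x,y,zz])
    print('dp',(Q.inv().apply(w-o['tool_pos'])*1000).round(1),'rot',np.degrees((Q.inv()*T).as_rotvec()).round(2))
def st():
    o=get_obs();p=o['tool_pos'];print('t',o['t'],'tray',((p[:2]-C0)@M).round(4),'z',p[2].round(4),'F',np.round(o['contact_force'],1),o['grip_width'])
E
python3 - <<'E'
from h import *
go(.083,-.0215,.20);go(.083,-.0215,.303)
E
```

```text
dp [-652.9 -359.4  103.6] rot [-5.000e-02 -2.000e-02 -2.459e+01]
dp [-6.529e+02 -3.595e+02  6.000e-01] rot [-5.000e-02 -2.000e-02 -2.459e+01]
```

```bash
python3 -m pendant '[{"hand":0.3,"dp":[-330,-180,-10],"rot":[0,0,-12]},{"hand":0.3,"dp":[-330,-180,-10],"rot":[0,0,-12]},{"hand":0.3,"dp":[-330,-180,-10],"rot":[0,0,-12]},{"hand":0.3,"dp":[-330,-180,-10],"rot":[0,0,-12]},{"hand":0.3,"dp":[-653,-359,0],"rot":[0,0,-24.6]},{"hand":0.3,"dp":[-653,-359,0],"rot":[0,0,-24.6]},{"hand":0.3,"dp":[-653,-359,0],"rot":[0,0,-24.6]},{"hand":0.3,"dp":[-653,-359,0],"rot":[0,0,-24.6]},{"hand":0.3,"dp":[-653,-359,0],"rot":[0,0,-24.6]},{"hand":0.3,"dp":[-653,-359,0],"rot":[0,0,-24.6]},{"hand":0.3,"dp":[-653,-359,0],"rot":[0,0,-24.6]},{"hand":0.3,"dp":[-653,-359,0],"rot":[0,0,-24.6]},{"hand":0.3,"dp":[-653,-359,100],"rot":[0,0,-24.6]},{"hand":0.3,"dp":[-653,-359,100],"rot":[0,0,-24.6]},{"hand":0.3,"dp":[-653,-359,100],"rot":[0,0,-24.6]},{"hand":0.3,"dp":[-653,-359,100],"rot":[0,0,-24.6]}]'
python3 - <<'E'
from h import *
st();go(.083,-.0215,.098)
snap('wrist','w1');m=camera_model('wrist')
# where should the jar appear (equidistant)
f=192/np.tan(np.radians(m['fov_y'])/2);a=np.array(m['attitude']);Q=R.from_quat(a).as_matrix() if a.size==4 else a
for n,p,z in(('jar top',(.024,-.0215),.071),('jar base',(.024,-.0215),.008),('carton top',(.0073,.13),.148)):
    c=Q.T@(np.r_[C0+M@np.array(p),z]-m['xyz']);r=np.arctan2(np.hypot(c[0],c[1]),c[2])*f;k=r/np.hypot(c[0],c[1])
    print(n,(m['cx']+c[0]*k)*1.5625,(m['cy']+c[1]*k)*1.5625)
E
```

```text
t: 2.1
tool_pos: [0.6859, 0.0563, 0.2059]
eef_rot: [-0.096, 0.995, -0.0, 0.001]
contact_force: [1.0, 0.8, 0.8]
grip_width: 0.352
finger_force: 0.0
t 2.1 tray [ 0.0838 -0.0208] z 0.2059 F [1.  0.8 0.8] 0.352339348227305
dp [  1.   -0.6 107.9] rot [-0.03  0.11  0.02]
jar top 392.3277786109876 189.91078439396688
jar base 392.74900437115434 182.83947294954237
carton top 802.249302813436 187.18927501800323
```

View pics/w1.png

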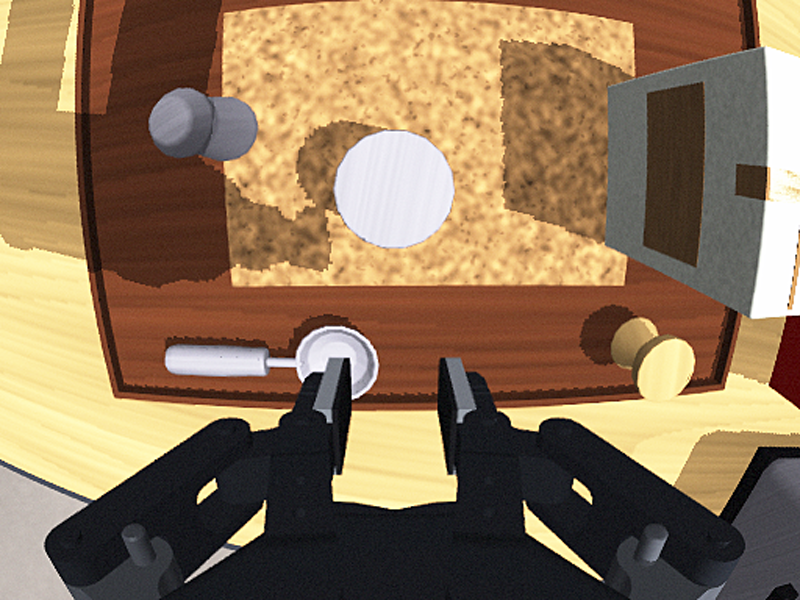

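The wrist view puts the jar lid at (394,189), against a predicted (392,190), so the calibration holds. I'll descend behind the jar and start pushing.

```bash
python3 -m pendant '[{"hand":0.3,"dp":[0,0,50],"rot":[0,0,0]},{"hand":0.3,"dp":[0,0,90],"rot":[0,0,0]},{"hand":0.3,"dp":[0,-1,113],"rot":[0,0,0]},{"hand":0.3,"dp":[0,-1,113],"rot":[0,0,0]},{"hand":0.3,"dp":[10,-1,113],"rot":[0,0,0]},{"hand":0.3,"dp":[20,-1,113],"rot":[0,0,0]},{"hand":0.3,"dp":[28,-1,113],"rot":[0,0,0]},{"hand":0.3,"dp":[36,-1,113],"rot":[0,0,0]},{"hand":0.3,"dp":[45,-1,113],"rot":[0,0,0]},{"hand":0.3,"dp":[54,-1,113],"rot":[0,0,0]},{"hand":0.3,"dp":[63,-1,113],"rot":[0,0,0]},{"hand":0.3,"dp":[72,-1,113],"rot":[0,0,0]},{"hand":0.3,"dp":[72,-1,113],"rot":[0,0,0]}]'
python3 - <<'E'
from h import *
st();snap('wrist','w2')
E
```

```text
t: 3.78
tool_pos: [0.6143, 0.0413, 0.0908]
eef_rot: [-0.096, 0.995, -0.0, -0.0]
contact_force: [-0.1, 0.4, -0.4]
grip_width: 0.348
finger_force: 0.0
t 3.775 tray [ 0.0106 -0.022 ] z 0.0908 F [-0.1  0.4 -0.4] 0.3479258047717698
```

View pics/w2.png

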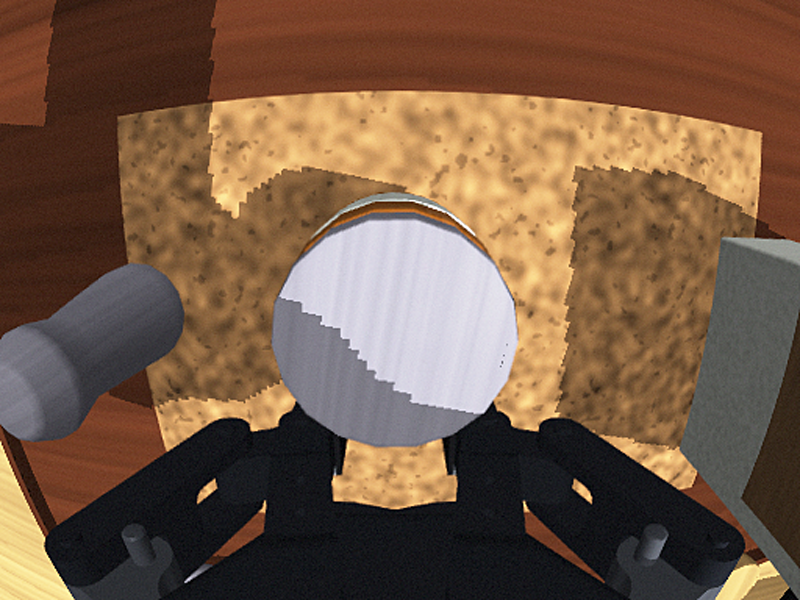

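The jar is upright, seated between the fingers with its lid centre at (395,332). I'll continue the push.

```bash
python3 -m pendant '[{"hand":0.3,"dp":[9,0,0],"rot":[0,0,0]},{"hand":0.3,"dp":[18,0,0],"rot":[0,0,0]},{"hand":0.3,"dp":[27,0,0],"rot":[0,0,0]},{"hand":0.3,"dp":[36,0,0],"rot":[0,0,0]},{"hand":0.3,"dp":[45,0,0],"rot":[0,0,0]},{"hand":0.3,"dp":[54,0,0],"rot":[0,0,0]},{"hand":0.3,"dp":[63,0,0],"rot":[0,0,0]},{"hand":0.3,"dp":[72,0,0],"rot":[0,0,0]},{"hand":0.3,"dp":[79,0,0],"rot":[0,0,0]},{"hand":0.3,"dp":[86,0,0],"rot":[0,0,0]},{"hand":0.3,"dp":[90,0,0],"rot":[0,0,0]},{"hand":0.3,"dp":[90,0,0],"rot":[0,0,0]}]'
python3 - <<'E'
from h import *
st();snap('wrist','w3')
E
```

```text
t: 5.32
tool_pos: [0.5265, 0.0242, 0.091]
eef_rot: [-0.096, 0.995, -0.0, -0.0]
contact_force: [-0.4, -1.2, -0.1]
grip_width: 0.348
finger_force: 0.0
t 5.325 tray [-0.0788 -0.022 ] z 0.091 F [-0.4 -1.2 -0.1] 0.3479466914013293
```

View pics/w3.png

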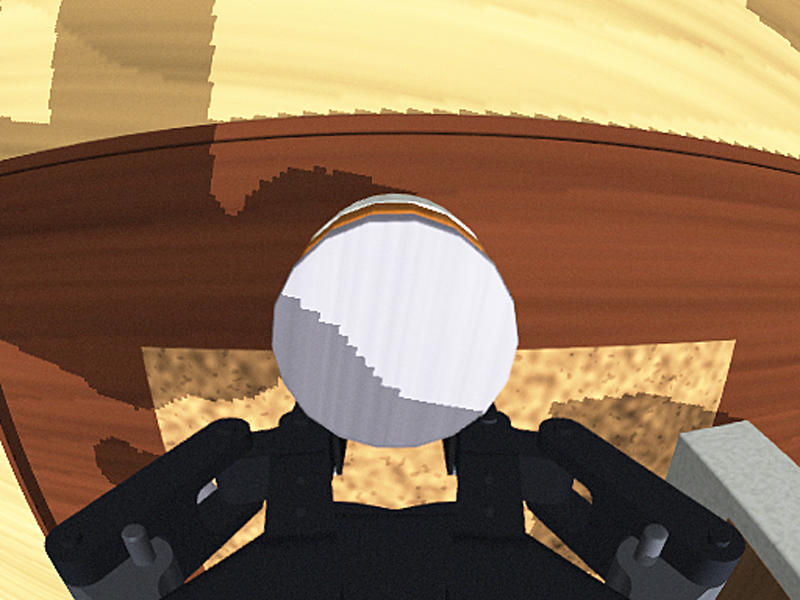

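The jar is upright with its lid centre at (395,332). The cork's near edge is at about (640,344) and the rim's inner top edge at (395,134). I'll turn these into positions.

```bash
cat >> h.py <<'E'
def fatz(m,U,V,z,k=.64):
    "tray xy of a wrist picture point (800x600 px)"
    f=192/np.tan(np.radians(m['fov_y'])/2);a=np.array(m['attitude']);Q=R.from_quat(a).as_matrix() if a.size==4 else a
    x,y=U*k-m['cx'],V*k-m['cy'];r=np.hypot(x,y);d=Q@np.array([x/r*np.sin(r/f),y/r*np.sin(r/f),np.cos(r/f)])
    o=np.array(m['xyz']);p=o+d*(z-o[2])/d[2];return ((p[:2]-C0)@M).round(4)
E
python3 - <<'E'
from h import *
m=camera_model('wrist')
print('lid',fatz(m,395,332,.071),fatz(m,395,218,.071),fatz(m,395,446,.071),'cork',fatz(m,560,347,.008),fatz(m,230,349,.008),'rim',fatz(m,395,134,.018))
E
```

```text
lid [-0.1171 -0.0218] [-0.1406 -0.0218] [-0.0886 -0.0217] cork [-0.0862  0.0399] [-0.0855 -0.0831] rim [-0.16   -0.0216]
```

```bash
python3 -m pendant '[{"hand":0.3,"dp":[5,0,0],"rot":[0,0,0]},{"hand":0.3,"dp":[8,0,0],"rot":[0,0,0]},{"hand":0.3,"dp":[8.5,0,0],"rot":[0,0,0]},{"hand":0.3,"dp":[8.5,0,0],"rot":[0,0,0]},{"hand":0.3,"dp":[0,0,0],"rot":[0,0,0]},{"hand":0.3,"dp":[-20,0,0],"rot":[0,0,0]},{"hand":0.3,"dp":[-25,0,-60],"rot":[0,0,0]},{"hand":0.3,"dp":[-25,0,-120],"rot":[0,0,0]},{"hand":0.3,"dp":[-25,0,-180],"rot":[0,0,0]},{"hand":0.3,"dp":[-25,0,-180],"rot":[0,0,0]}]'
python3 - <<'E'
from h import *
st();snap('wrist','w4')
go(.0075,.195,.270)
E
```

```text
t: 6.62
tool_pos: [0.5528, 0.0291, 0.2758]
eef_rot: [-0.096, 0.995, -0.001, 0.004]
contact_force: [0.2, -0.2, -2.2]
grip_width: 0.348
finger_force: 0.0
t 6.625 tray [-0.0521 -0.0222] z 0.2758 F [ 0.2 -0.2 -2.2] 0.34830595602636877
dp [-60.3 217.1   2.9] rot [-0.06  0.2   0.01]
```

View pics/w4.png

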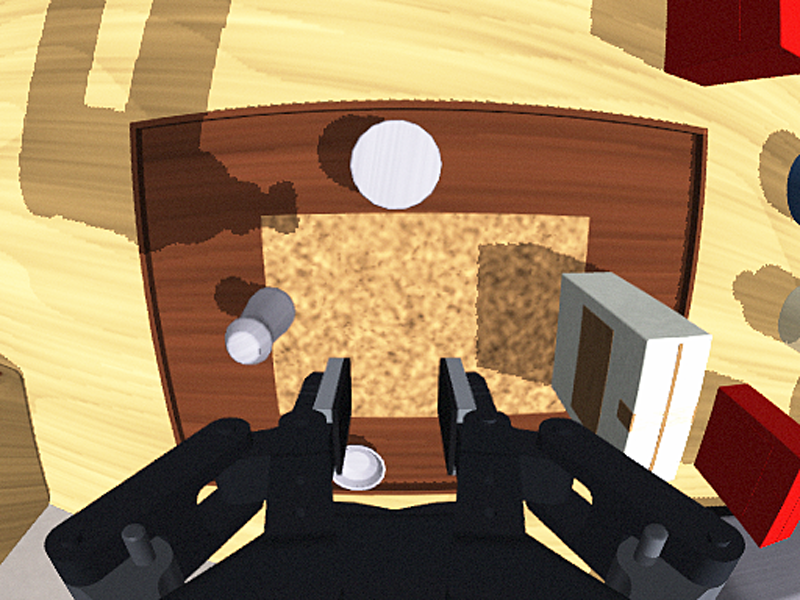

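```bash
python3 - <<'E'
from h import *
m=camera_model('wrist')
print('lid',fatz(m,396,164,.071),'carton bottom inner',fatz(m,562,275,.008),fatz(m,553,383,.008),'cork',fatz(m,420,213,.008))
print('top',fatz(m,708,335,.148),fatz(m,640,338,.148))
print(np.round(get_obs()['q'],3));go(.0075,.195,.270,12-90);go(.0075,.195,.270,12+90)
E
```

```text
lid [-0.1234 -0.021 ] carton bottom inner [-0.0419  0.1081] [0.0517 0.1118] cork [-0.0874 -0.0034]
top [-0.0454  0.1462] [-0.0453  0.1008]
[-0.087  0.115  1.54  -0.     1.483 -1.849]
dp [-60.3 217.1   2.9] rot [ 0.1   0.2  88.98]
dp [-60.3 217.1   2.9] rot [ -0.2    0.1  -91.02]
```

The jar's lid is at tray x = -0.123 m, so the jar is fully on bare wood, clear of both cork and rim. Next I'll move behind the carton with the fingers spread across its width.

```bash
python3 -m pendant '[{"hand":-0.4,"dp":[-20,70,-10],"rot":[0,0,10]},{"hand":-0.4,"dp":[-40,120,-10],"rot":[0,0,20]},{"hand":-0.4,"dp":[-60,160,-10],"rot":[0,0,30]},{"hand":-0.4,"dp":[-60,200,-10],"rot":[0,0,40]},{"hand":-0.4,"dp":[-60,217,-10],"rot":[0,0,50]},{"hand":-0.4,"dp":[-60,217,0],"rot":[0,0,60]},{"hand":-0.4,"dp":[-60,217,0],"rot":[0,0,70]},{"hand":-0.4,"dp":[-60,217,0],"rot":[0,0,80]},{"hand":-0.4,"dp":[-60,217,0],"rot":[0,0,89]},{"hand":-0.4,"dp":[-60,217,0],"rot":[0,0,89]},{"hand":-0.4,"dp":[-60,217,40],"rot":[0,0,89]},{"hand":-0.4,"dp":[-60,217,82],"rot":[0,0,89]},{"hand":-0.4,"dp":[-60,217,82],"rot":[0,0,89]},{"hand":-0.4,"dp":[-60,217,82],"rot":[0,0,89]}]'
python3 - <<'E'
from h import *
st();o=get_obs();print(R.from_quat(o['eef_rot']).as_matrix().round(3));snap('wrist','w5');m=camera_model('wrist');print(m['xyz'])
go(.0075,.17,.189,-78)
E
```

```text
t: 8.43
tool_pos: [0.5693, 0.2536, 0.1903]
eef_rot: [0.629, 0.778, 0.0, 0.0]
contact_force: [-0.1, -1.0, 1.1]
grip_width: 0.697
finger_force: 0.0
t 8.425 tray [0.0068 0.1951] z 0.1903 F [-0.1 -1.   1.1] 0.6969289052681118
[[-0.209  0.978  0.001]
 [ 0.978  0.209  0.   ]
 [-0.     0.001 -1.   ]]
[0.55412152 0.32519371 0.26046826]
dp [-25.1   0.    1.8] rot [ 0.12 -0.01  0.05]
```

View pics/w5.png

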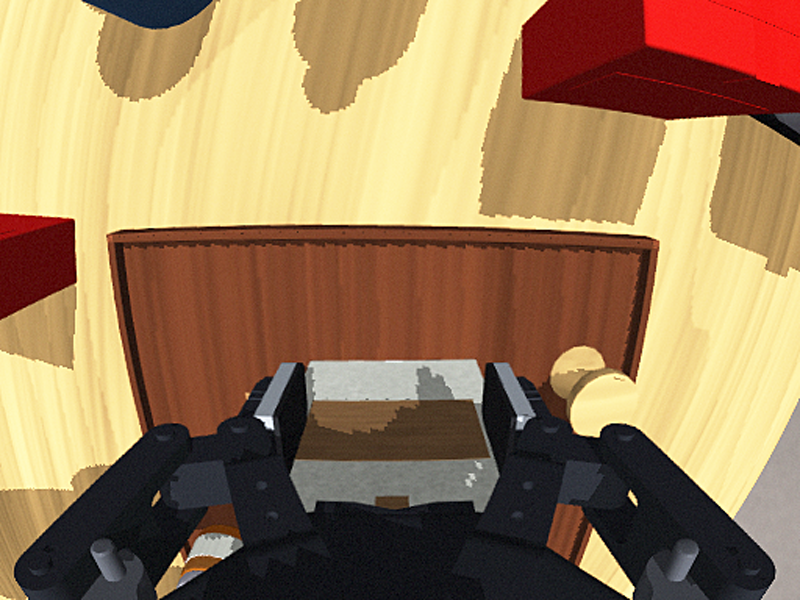

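The carton's outer face is centred between the spread fingers at (395,430), and the finger backs lie within its width. I'll push its top inwards slowly.

```bash
python3 -m pendant '[{"hand":-0.4,"dp":[-15,0,0],"rot":[0,0,0]},{"hand":-0.4,"dp":[-25,0,0],"rot":[0,0,0]},{"hand":-0.4,"dp":[-30,0,0],"rot":[0,0,0]},{"hand":-0.4,"dp":[-34,0,0],"rot":[0,0,0]},{"hand":-0.4,"dp":[-38,0,0],"rot":[0,0,0]},{"hand":-0.4,"dp":[-42,0,0],"rot":[0,0,0]},{"hand":-0.4,"dp":[-46,0,0],"rot":[0,0,0]},{"hand":-0.4,"dp":[-50,0,0],"rot":[0,0,0]},{"hand":-0.4,"dp":[-54,0,0],"rot":[0,0,0]},{"hand":-0.4,"dp":[-58,0,0],"rot":[0,0,0]},{"hand":-0.4,"dp":[-62,0,0],"rot":[0,0,0]},{"hand":-0.4,"dp":[-66,0,0],"rot":[0,0,0]},{"hand":-0.4,"dp":[-70,0,0],"rot":[0,0,0]},{"hand":-0.4,"dp":[-74,0,0],"rot":[0,0,0]},{"hand":-0.4,"dp":[-78,0,0],"rot":[0,0,0]},{"hand":-0.4,"dp":[-78,0,0],"rot":[0,0,0]},{"hand":-0.4,"dp":[-78,0,0],"rot":[0,0,0]},{"hand":-0.4,"dp":[-78,0,0],"rot":[0,0,0]}]'
python3 - <<'E'
from h import *
st();snap('wrist','w6');snap('top','t6',(190,100,340,212))
a=cv2.imread('pics/w6.png');b=cv2.imread('pics/t6.png');print(a.shape,b.shape)
cv2.imwrite('pics/c6.png',np.hstack([cv2.resize(a,(360,270)),cv2.resize(b,(440,270))]))
E
```

```text
t: 10.72
tool_pos: [0.585, 0.1773, 0.1889]
eef_rot: [0.629, 0.777, -0.0, 0.0]
contact_force: [0.5, -0.1, -0.2]
grip_width: 0.699
finger_force: 0.0
t 10.725 tray [0.0077 0.1171] z 0.1889 F [ 0.5 -0.1 -0.2] 0.6994028257342455
(600, 800, 3) (597, 800, 3)
```

View pics/c6.png

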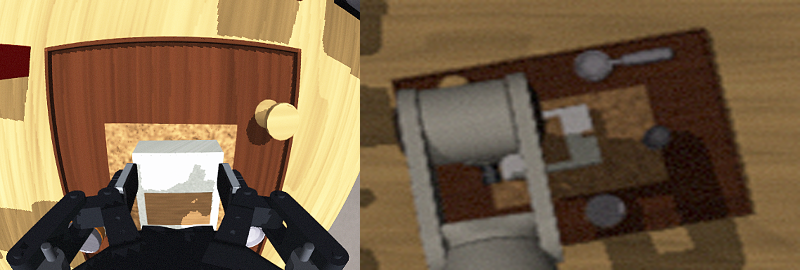

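The carton has fallen flat onto the cork, with the cork's end strip visible behind it, and there is no contact force. I'll retreat upwards and verify.

```bash
python3 -m pendant '[{"hand":-0.4,"dp":[0,0,-50],"rot":[0,0,0]},{"hand":-0.4,"dp":[0,0,-110],"rot":[0,0,0]},{"hand":-0.4,"dp":[0,0,-160],"rot":[0,0,0]},{"hand":-0.4,"dp":[60,-60,-160],"rot":[0,0,0]},{"hand":-0.4,"dp":[120,-120,-160],"rot":[0,0,0]},{"hand":-0.4,"dp":[170,-180,-160],"rot":[0,0,0]},{"hand":-0.4,"dp":[220,-200,-160],"rot":[0,0,0]},{"hand":-0.4,"dp":[260,-220,-160],"rot":[0,0,0]},{"hand":-0.4,"dp":[260,-220,-160],"rot":[0,0,0]},{"hand":-0.4,"dp":[260,-220,-160],"rot":[0,0,0]}]'
python3 - <<'E'
from h import *
st();snap('top','t7');im=cv2.imread('raw_t7.png')[105:215,195:330]
cv2.imwrite('pics/c7.png',cv2.resize(im,None,fx=5,fy=5,interpolation=2))
E
```

```text
t: 12.08
tool_pos: [0.3143, 0.3871, 0.349]
eef_rot: [0.628, 0.778, 0.0, -0.0]
contact_force: [-0.6, -0.7, 0.1]
grip_width: 0.702
finger_force: 0.0
t 12.075 tray [-0.2181  0.3746] z 0.349 F [-0.6 -0.7  0.1] 0.7022828172124
```

View pics/c7.png

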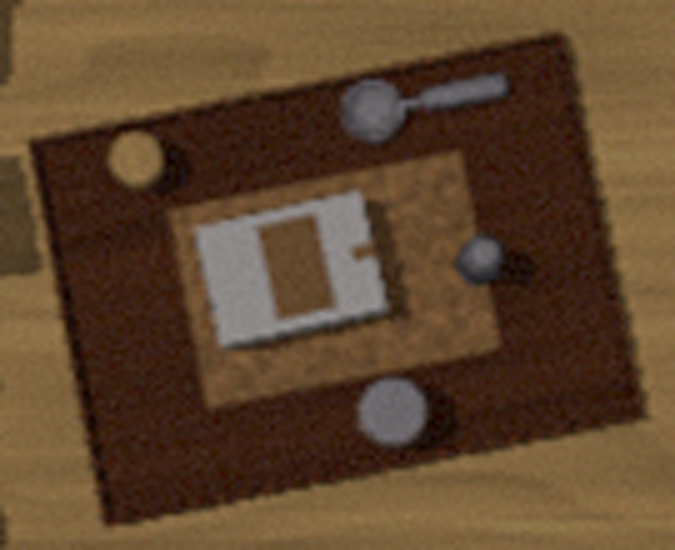

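The carton lies flat, (195,228) to (388,310), with cork visible on every side. The jar is upright at (393,411) on the robot-side wood, and nothing else has moved.

```bash
python3 -c "
from rig import *
print(close_job())"
```

```text
the job is handed in; nothing more can be done
None
```

The job is done and handed in at about 12 s: the jar stands upright on the bare wood on the robot's side, the carton lies on its broad face fully on the cork, and the last picture of the tray shows the shaker, egg cup and spoon where they were.

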